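# Raise the slide hotplate by four clicks and confirm

### The arm

A 6-joint arm with a two-finger parallel gripper is mounted at the origin on the work surface; the furniture and walls round the work are solid. World frame = base frame: x ahead of the robot, y to its left, z up, the work surface at z = 0. Lengths are in m, angles in rad, forces in N, time in s.
With the tool pointing down it reaches from about 0.325 to 0.85 m from the base axis. Payload 4.4 kg.
Tool frame: the origin (TCP) lies at the very end of the fingers, on their centre line; the grasp point (between the pads) lies 19 mm behind it; z points along the fingers, y is the line along which they close (so a half turn about z gives the same grasp; the last joint's range is limited). The gripper opens to 94 mm and grips with 3 to 60 N. Pads are 16 mm wide; open, the fingers measure 119 mm over their backs; the gripper's body (75 mm by 177 mm) begins 78 mm behind the grasp point.
Start: joints at [0.969, 0.207, 1.542, -0, 1.393, -0.15], TCP at [0.251, 0.517, 0.205] pointing down, gripper open.
Joint ranges: [-2.73, 2.73], [-0.86, 2.22], [0.23, 2.46], [-1.11, 4.25], [0.08, 2.63], [-2.82, 2.82]. Speed limits (rad/s): [2.79, 2.79, 3.14, 3.14, 3.14, 3.14].

### API

Orientations are given as [roll, pitch, yaw] about the fixed x, y, z axes, in that order (R = Rz(yaw) Ry(pitch) Rx(roll)).
In Python, from station import manip gives the robot as it stands.
- The arm moves only by the shell command python3 -m pendant 'ROWS' [FORCE]. ROWS is JSON, a list of rows, each a list of 5 numbers: the gripper's target within -1 to 1 (fully open at 1, half-way at 0, shut at -1), then the shift along the tool's x, y, z in mm, then the turn about the tool's z in rad. In form: [[hand, tx, ty, tz, twist], ...]. A call has 1 to 10 rows; each row is the pose to reach, as a shift and turn from the pose commanded when the call began, along the tool's axes at that moment; what a row does not reach only later rows make up. A row lasts 1/8 s, in which the tool goes at most 62.5 mm and 10.7 degrees, less where a joint would pass 70% of its speed; a pose out of reach is approached as far as the arm can. A call with a gripper value outside its range is refused whole. The fingers move at their own pace and stop on an object; FORCE is the grip in N (left out, the last holds). Time passes only in rows, so rows that repeat a pose let the fingers close. It gives the time, the measured TCP pose, the force, the opening and the grip force at its end, in the units of the state.
- manip.state(): the state, without advancing time (a new reading comes with each control period).
- manip.snapshot(name): name is "scene" or "top" or "wrist"; returns a dict with "img" (480x640x3 uint8, blue, green, red), "range_z" (480x640 float32, m along the optical axis (not along the pixel's ray), 0 where there is no reading), "mtx" (3x3 intrinsics, pixels), "rvec" (rotation vector, rad) and "tvec" (3), from world to camera coordinates, as OpenCV has them; the wrist camera has in their place "hand_eye" (4x4, takes a point from camera to tool coordinates, whose origin is the TCP and whose axes are the flange's). Camera axes: x right, y down, z forward; pixel columns grow to the right and rows downward; lengths in m; the calibration is good to about 2 mm. A picture is of the moment at which its call begins: read the wrist's pose just before it.
- manip.close_job(): hands the job in; it is judged then, once.
The state is a dict: "clock": time; "joint_positions": joint angles; "dq": joint speeds; "joint_torque": joint torques, N m; "tool_pos": TCP position; "tcp_rot": TCP orientation; "wrist_force": force on the tool from outside, world axes, zero at the start; "ft_torque": the same for the moment, N m; "finger_gap": finger opening in m; "gripper_force": force on a finger pad.
Only numpy, scipy, OpenCV 4.12 (cv2) and the standard library are available. Lean on these libraries where they do the work, as an engineer would, in place of code of your own. Each camera call takes 0.05 s, during which the arm holds its last target. There are 200 camera calls.

### The job

The smears on the slide-drying hotplate need it warmer: with a fingertip, push its bar-shaped dial round exactly four clicks clockwise (seen from above) from where it stands now, so that it rests in the fourth click. Then press the round key on the same panel fully down to confirm the new setting, and let it go. Nothing is to be gripped: do not press the key before the dial is set, turn the dial more than a click too far, squeeze or force it, lift or shift the hotplate, or disturb the slides drying on it and the things standing around.

Things in the scene. Friction and masses are not known exactly. Their poses are not given: they have to be found in the camera images.
- hotplate: slide-drying hotplate, a low white box loose on rubber feet, 4 to 5.4 kg, 200 mm (its x) by 220 mm (its y); origin at the centre of its underside, z up, x from its grey control panel (the 95 mm strip on the robot's side, flat, top 55 mm above the bench) to its dark warm plate (top 58 mm, 5 mm rails on three sides). A flush dark display window lies between dial and key
- dial (a joint): angle of the dial in rad, grows clockwise seen from above; one click is 0.5236 (12 a turn, no end stops). It rests only at multiples of 0.5236 (0: pointer along the hotplate's +x) and starts in one of the five from -1.047 to 1.047. about 4 to 5 N near the end of the bar breaks it out of a click; past the half-way point it snaps on into the next click by itself, ahead of the finger
- dial_centre (a point): point on the dial's vertical axis at the top of its bar, 28 mm above the panel. The black dial has a round skirt, 64 mm across, top 7 mm above the panel, and a bar across its middle, 58 mm long with round ends, 12 mm thick, up to 28 mm above the panel (21 mm of its sides free to push against). Axis 50 mm in -x and 50 mm in -y of the hotplate's origin. Axes turn with the dial: x towards the pointer
- dial_pointer (a point): point on top of the bar, 26 mm from the dial's axis, at the end marked with a white line (the pointer). Twelve small white ticks, one for each click, stand on the panel round the dial, 36 to 42 mm from its axis
- key (a joint): how far the confirm key is pressed, in m: 0 up, 0.003 fully down; a spring pushes it back (1.6 N to start, 4 N at the bottom). Mind the 360 mm tall fixed microscope on the robot's midline (y from -0.13 to 0.07 m, x from 0.18 to 0.51 m), to the left of the hotplate
- key_top (a point): centre of the top of the confirm key, a round grey key 22 mm across in a low black ring, its top 8 mm above the panel (63 mm above the bench) when up; pressed straight down. It lies 50 mm in -x and 60 mm in +y of the hotplate's origin
- slide_1: glass slide, 76 x 26 x 1.6 mm, loose on the warm plate, nearest to the dial's side (hotplate's -y); origin at the centre of its underside, x along its length
- slide_2: glass slide like slide_1, in the middle of the warm plate
- slide_3: glass slide like slide_1, on the key's side (hotplate's +y) of the warm plate
- beaker: glass beaker, 54 mm across, 69 mm tall, bystander to the right of the hotplate; origin under its centre
- iodine_bottle: brown dropper bottle, 40 mm across, 92 mm tall, bystander to the right of the hotplate; origin under its centre
- dropper_vial: small white dropper vial, 18 mm across, 42 mm tall, bystander to the right of the hotplate; origin under its centre
- petri: petri dish, 70 mm across, 15 mm tall, bystander to the right of the hotplate; origin under its centre
- blower: rubber air blower, 51 mm across, 100 mm tall, standing bystander far to the right; origin under its centre

How it is judged:
On the way, in this order (a step that is already met when the one before it is completed fails the run):
1. the dial rests four clicks clockwise of where it started (distance of dial_pointer from where it was at the start of the episode between 0.0408 and 0.0486 m and value of joint dial between 0.733 and 3.456 rad and velocity of joint dial between -0.3 and 0.3 rad/s), for 0.2 s.
2. the key is pressed down while the dial stands at the fourth click (value of joint key above 0.0022 m and distance of dial_pointer from where it was at the start of the episode between 0.0408 and 0.0486 m and value of joint dial between 0.733 and 3.456 rad), for 0.05 s.
At the end, for the whole second after the job is handed in: the dial rests four clicks (within about half a click) clockwise of its start, the key is up again after having been pressed more than 2.2 of its 3 mm with the dial there; the hotplate has moved less than 6 mm, each slide less than 15 mm and each bystander less than 20 mm (distance of dial_pointer from where it was at the start of the episode between 0.0408 and 0.0486 m and value of joint dial between 0.733 and 3.456 rad and value of joint key below 0.0006 m and velocity of joint dial between -0.1 and 0.1 rad/s and distance of hotplate from where it was at the start of the episode below 0.006 m and distance of each of slide_1, slide_2, slide_3 from where it was at the start of the episode below 0.015 m and distance of each of beaker, iodine_bottle, dropper_vial, petri, blower from where it was at the start of the episode below 0.02 m); the robot touches nothing.
It fails at once if the key was pressed while the dial was not at the fourth click (value of joint key above 0.0015 m and not (distance of dial_pointer from where it was at the start of the episode between 0.0408 and 0.0486 m and value of joint dial between 0.733 and 3.456 rad)).
It fails at once if the dial was turned more than five and a half clicks from its start (distance of dial_pointer from where it was at the start of the episode above 0.0517 m).
It fails at once if the dial was squeezed or forced (more than 20 N) (contact force between the fingers and dial above 20 N).
It fails at once if the hotplate was lifted or shifted (distance of hotplate from where it was at the start of the episode above 0.006 m or angle between hotplate's own z axis and vertical above 0.05 rad).
It fails at once if a drying slide or a bystander was disturbed (distance of any of slide_1, slide_2, slide_3 from where it was at the start of the episode above 0.015 m or distance of any of beaker, iodine_bottle, dropper_vial, petri, blower from where it was at the start of the episode above 0.02 m).
It also fails if it takes over 61 s, if anything falls off the work surface, if the arm or the gripper's body presses on something with over 40 N, if the wrist force passes 120 N, or if a joint passes its speed limit or range.

## Working session

There is one attempt and no reset: what is moved stays moved. The work goes in short steps, Python scripts to look and compute and a shell command to move; the robot and the scene stay as the last step left them, time stands still between calls to the robot, and variables do not carry over. Pictures are saved under pics/ and viewed, at most 10 in all, crops included, and the job is handed in when it is done.

```bash
ls; mkdir -p pics
python3 - <<'E'
from station import manip
import cv2,numpy as np
s=manip.state();print({k:np.round(v,3).tolist() for k,v in s.items()})
for n in("scene","top"):
    d=manip.snapshot(n);np.savez(f"{n}0.npz",**d);cv2.imwrite(f"pics/{n}0.png",d["img"])
    print(n,d["mtx"].tolist(),d["rvec"],d["tvec"])
E
```

```text
pics
{'clock': 0.0, 'joint_positions': [0.969, 0.207, 1.543, 0.0, 1.393, -0.151], 'dq': [0.001, 0.0, -0.001, -0.002, -0.001, 0.0], 'joint_torque': [0.001, -37.088, -28.142, 0.07, 0.036, -0.0], 'tool_pos': [0.251, 0.517, 0.204], 'tcp_rot': [-3.139, -0.0, 2.69], 'wrist_force': [-0.479, 0.34, -0.222], 'ft_torque': [-0.004, -0.003, -0.029], 'gripper_force': 0.0, 'finger_gap': 0.094}
scene [[550.7959785811253, 0.0, 326.7287771366198], [0.0, 550.7959785811253, 238.71189843201452], [0.0, 0.0, 1.0]] [ 2.115801   -0.99693096  0.45992463] [-0.59792079  0.1425155   0.81198323]
top [[462.6485062616557, 0.0, 323.48726600768583], [0.0, 462.6485062616557, 247.71556851409093], [0.0, 0.0, 1.0]] [ 2.17303623 -2.14701779  0.09005759] [-0.40275529  0.46003103  0.88029299]
```

View pics/top0.png

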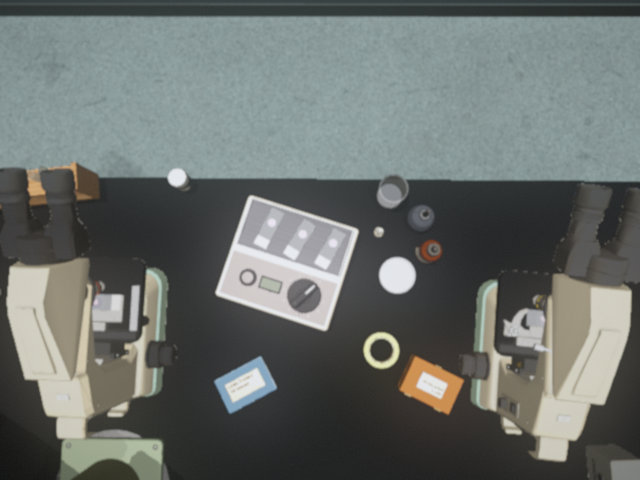

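View pics/scene0.png

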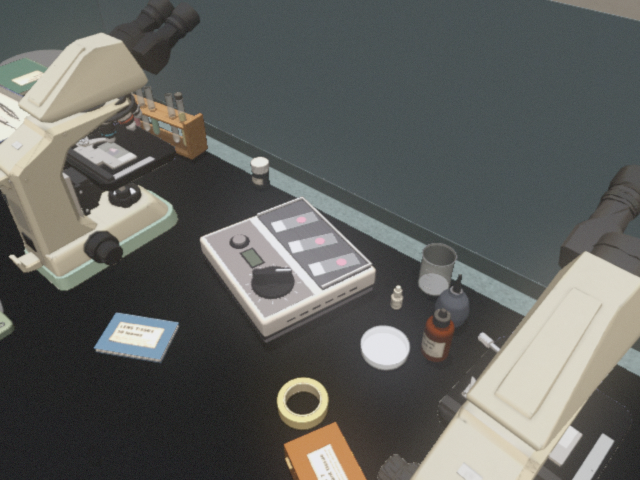

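The top view shows the hotplate as a rotated white box around (287,262), dial at (304,295), key at (248,277), and the left microscope at columns 0–170. The scene view shows the dial at (272,280), with its bar visible, and the key at (240,240).

```bash
cat > h.py <<'E'
import cv2,numpy as np
def load(n): return dict(np.load(n))
def ray(d,uv,z):
    R=cv2.Rodrigues(d["rvec"])[0];C=-R.T@d["tvec"].ravel()
    uv=np.atleast_2d(uv).astype(float);v=np.c_[uv,np.ones(len(uv))]@np.linalg.inv(d["mtx"]).T@R
    return C+v*((z-C[2])/v[:,2])[:,None]
def proj(d,P): return cv2.projectPoints(np.atleast_2d(P).astype(float),d["rvec"],d["tvec"],d["mtx"],None)[0].reshape(-1,2)
E
python3 - <<'E'
from h import *
d=load("top0.npz");im=d["img"]
print("corners px->world",ray(d,[[0,0],[640,0],[0,480],[640,480]],0).round(2).tolist())
c=im[180:345,200:380]
cv2.imwrite("pics/crop0.png",cv2.resize(c[50:,:],None,fx=4.4,fy=4.4,interpolation=cv2.INTER_CUBIC))
# white box contour
g=cv2.inRange(im,(95,95,95),(255,255,255));m=np.zeros_like(g);m[185:340,205:370]=g[185:340,205:370]
cs=cv2.findContours(m,cv2.RETR_EXTERNAL,cv2.CHAIN_APPROX_NONE)[0];k=max(cs,key=cv2.contourArea)
b=cv2.boxPoints(cv2.minAreaRect(k));print(b.round(1).tolist());w=ray(d,b,.055);print(w.round(4).tolist(),w.mean(0))
print([np.linalg.norm(w[i]-w[i-1]).round(4) for i in range(4)])
E
```

```text
corners px->world [[0.99, 0.3, 0.0], [0.99, -1.05, 0.0], [0.01, 0.22, 0.0], [0.04, -0.99, -0.0]]
[[213.1999969482422, 295.6000061035156], [246.89999389648438, 191.8000030517578], [360.5, 228.6999969482422], [326.70001220703125, 332.5]]
[[0.3696, -0.1941, 0.055], [0.5664, -0.2511, 0.055], [0.4979, -0.4667, 0.055], [0.305, -0.4058, 0.055]] [ 0.43476431 -0.32944754  0.055     ]
[np.float64(0.2214), np.float64(0.2049), np.float64(0.2262), np.float64(0.2023)]
```

View pics/crop0.png

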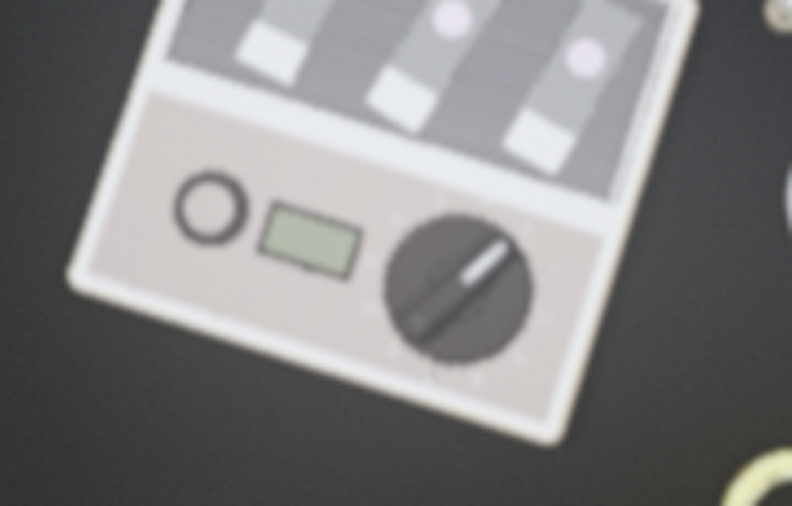

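The crop shows the pointer (white line) running from crop (465,283) to (505,243), with the dial centre near (458,290) and the key ring at (211,208). The pointer is about 30° clockwise of hotplate +x, so the dial starts at click +1.

Run:
```python
from h import *
d=load("top0.npz");im=d["img"]
def inside(c,r):
    m=np.zeros(im.shape[:2],np.uint8);cv2.circle(m,c,r,255,-1);return m
g=im.max(2)
# dial skirt+bar dark blob
m=((g<125)&(inside((304,295),23)>0)).astype(np.uint8)
k=max(cv2.findContours(m,0,1)[0],key=cv2.contourArea);(c,r)=cv2.minEnclosingCircle(k);print("dial px",c,r)
C=ray(d,c,.062)[0];e=cv2.fitEllipse(k);C2=ray(d,e[0],.062)[0];print("dial",C,C2,e)
m=((g<125)&(inside((248,277),11)>0)).astype(np.uint8)
k=max(cv2.findContours(m,0,1)[0],key=cv2.contourArea);e=cv2.fitEllipse(k);K=ray(d,e[0],.060)[0];print("key",K,e)
v=K[:2]-C2[:2];print("dist",np.linalg.norm(v),"yaw from dial-key",np.degrees(np.arctan2(v[1],v[0]))-90)
print("yaw box",np.degrees(np.arctan2(-.2511+.1941,.5664-.3696)),np.degrees(np.arctan2(-.4667+.4058,.4979-.305)),np.degrees(np.arctan2(-.1941+.4058,.3696-.305))-90)
# pointer
m=((g>160)&(inside((308,291),12)>0)).astype(np.uint8)
k=max(cv2.findContours(m,0,1)[0],key=cv2.contourArea);mm=cv2.moments(m*g);p=np.array([mm["m10"],mm["m01"]])/mm["m00"]
P=ray(d,p,.083)[0];print("pointer",P,m.sum());w=P-C2;print("heading",np.degrees(np.arctan2(w[1],w[0])),np.hypot(*w[:2]))
l=cv2.fitLine(k,cv2.DIST_L2,0,.01,.01).ravel();q=ray(d,[p,p+8*l[:2]],.083);w=q[1]-q[0];print("line heading",np.degrees(np.arctan2(w[1],w[0])))
O=np.array([.43476,-.32945]);a=np.radians(-17);R=np.array([[np.cos(a),-np.sin(a)],[np.sin(a),np.cos(a)]])
print("box-pred dial,key",O+R@[-.05,-.05],O+R@[-.05,.06])
R_=cv2.Rodrigues(d["rvec"])[0];z=d["range_z"]
for n,(u,v) in dict(panel=(270,300),panel2=(325,318),bench=(200,330),key=(248,277),dialskirt=(296,288)).items():
    zc=np.median(z[v-1:v+2,u-1:u+2]);X=np.linalg.inv(d["mtx"])@[u,v,1]*zc;print(n,(R_.T@(X-d["tvec"].ravel())).round(4))
# microscope points above z .12 with extent
v,u=np.mgrid[0:480,0:640];X=np.stack([u,v,np.ones_like(u)],-1).reshape(-1,3)@np.linalg.inv(d["mtx"]).T*z.reshape(-1,1);W=(X-d["tvec"].ravel())@R_
s=(z.ravel()>0)&(W[:,1]>-.2)&(W[:,1]<.12)&(W[:,0]>.1)&(W[:,0]<.6)
for lo in(.1,.2,.25,.3,.34):
    t=W[s&(W[:,2]>lo)];print(lo,np.percentile(t,[1,99],axis=0).round(3).tolist() if len(t) else 0)
```

```text
dial px (303.76470947265625, 295.6323547363281) 16.247699737548828
dial [ 0.37170316 -0.36293788  0.062     ] [ 0.37105874 -0.3622374   0.062     ] ((303.37750244140625, 295.980224609375), (30.352521896362305, 31.907615661621094), 131.5482635498047)
key [ 0.40467133 -0.25762103  0.06      ] ((247.33261108398438, 276.9934387207031), (14.22460651397705, 14.817264556884766), 79.43155670166016)
dist 0.10988352748190912 yaw from dial-key -17.811887570664325
yaw box -16.152821388780698 -17.521303708340863 -16.969505340487757
pointer [ 0.38593737 -0.37652794  0.083     ] 49
heading -43.845009594279155 0.02062991236595989
line heading -47.9738668725997
box-pred dial,key [ 0.37232618 -0.36264665] [ 0.40448706 -0.25745313]
panel [ 0.3628 -0.3     0.0545]
panel2 [ 0.3313 -0.4024  0.0557]
bench [ 0.3018 -0.1563 -0.0009]
key [ 0.4046 -0.2594  0.0628]
dialskirt [ 0.3855 -0.3484  0.0616]
0.1 [[0.165, -0.1, 0.113], [0.528, 0.012, 0.354]]
0.2 [[0.166, -0.077, 0.203], [0.528, 0.012, 0.355]]
0.25 [[0.257, -0.077, 0.267], [0.53, 0.013, 0.356]]
0.3 [[0.3, -0.077, 0.301], [0.531, 0.015, 0.356]]
0.34 [[0.434, -0.078, 0.34], [0.527, 0.008, 0.358]]
```

```bash
cat > plan.py <<'E'
import numpy as np
from station import manip
def rows(wps):
    """wps: (x,y,z,yaw_deg) world -> tool-axes row values from present pose"""
    s=manip.state();p=s["tool_pos"];y=s["tcp_rot"][2]
    for w in wps:
        d=np.array(w[:3])-p;c,n=np.cos(y),np.sin(y)
        t=-(np.radians(w[3])-y);t=(t+np.pi)%(2*np.pi)-np.pi
        print(np.round([1000*(c*d[0]+n*d[1]),1000*(n*d[0]-c*d[1]),-1000*d[2]],1).tolist(),round(t,3))
def show():
    s=manip.state();print({k:np.round(s[k],4).tolist() for k in("clock","tool_pos","tcp_rot","wrist_force","finger_gap","joint_positions")})
E
python3 -m pendant '[[-1,0,0,-60,0],[-1,0,0,-120,0],[-1,0,0,-180,0],[-1,0,0,-240,0],[-1,0,0,-255,0],[-1,0,0,-255,0]]' 5
python3 - <<'E'
from plan import *
show();rows([(.50,.12,.46,100),(.52,-.15,.46,80),(.43,-.36,.46,43)])
E
```

```text
clock: 0.85
tool_pos: [0.2512, 0.5175, 0.4607]
tcp_rot: [3.14, 0.0, 2.69]
wrist_force: [0.5, 0.6, 0.0]
finger_gap: 0.0372
gripper_force: 0.0
{'clock': 0.85, 'tool_pos': [0.2512, 0.5175, 0.4607], 'tcp_rot': [3.1405, 0.0002, 2.6898], 'wrist_force': [0.4917, 0.5611, 0.0303], 'finger_gap': 0.0372, 'joint_positions': [0.9685, 0.1428, 1.1047, -0.0, 1.8929, -0.1505]}
[-397.4, -249.0, 0.7] 0.944
[-533.3, -483.2, 0.7] 1.294
[-544.0, -711.4, 0.7] 1.939
```

```bash
python3 -m pendant '[[-1,-50,-31,0,0.12],[-1,-100,-62,0,0.24],[-1,-150,-93,0,0.36],[-1,-200,-125,0,0.48],[-1,-250,-156,0,0.6],[-1,-300,-187,0,0.72],[-1,-350,-218,0,0.84],[-1,-397,-249,0,0.94],[-1,-397,-249,0,0.94]]'
python3 - <<'E'
from plan import *
show();rows([(.52,-.15,.46,80),(.43,-.36,.46,43)])
E
```

```text
clock: 1.98
tool_pos: [0.5, 0.1167, 0.4556]
tcp_rot: [-3.133, -0.0, 1.743]
wrist_force: [-0.5, -0.4, 0.3]
finger_gap: 0.0002
gripper_force: 0.0
{'clock': 1.975, 'tool_pos': [0.5, 0.1167, 0.4556], 'tcp_rot': [-3.1332, -0.0003, 1.7434], 'wrist_force': [-0.4899, -0.4359, 0.2576], 'finger_gap': 0.0002, 'joint_positions': [0.061, 0.0092, 1.2576, -0.0007, 1.8832, -0.1119]}
[-266.1, -26.1, -4.4] 0.347
[-457.6, -150.8, -4.4] 0.993
```

```bash
python3 -m pendant '[[-1,-55,-5,-4,0.07],[-1,-110,-10,-4,0.14],[-1,-165,-16,-4,0.21],[-1,-220,-21,-4,0.28],[-1,-266,-26,-4,0.35],[-1,-305,-52,-4,0.48],[-1,-345,-78,-4,0.61],[-1,-384,-104,-4,0.74],[-1,-420,-128,-4,0.87],[-1,-458,-151,-4,0.99]]'
python3 -m pendant '[[-1,0,0,0,0]]'
python3 - <<'E'
from plan import *
import cv2
show();
for n in("wrist","top"):
    d=manip.snapshot(n);np.savez(n+"1.npz",**d);cv2.imwrite(f"pics/{n}1.png",d["img"])
C=np.array([.3718,-.3626]);u=lambda a:np.array([np.cos(np.radians(a)),np.sin(np.radians(a))])
p=C+.020*u(-47)+.022*u(43)
rows([(*p,.2,43),(*p,.1,43)])
E
```

```text
clock: 3.22
tool_pos: [0.4321, -0.3569, 0.462]
tcp_rot: [-3.137, -0.001, 0.758]
wrist_force: [1.1, 0.2, -0.2]
finger_gap: 0.0006
gripper_force: 0.0
clock: 3.35
tool_pos: [0.4315, -0.3582, 0.461]
tcp_rot: [-3.136, -0.0, 0.758]
wrist_force: [0.4, 0.3, -0.6]
finger_gap: 0.0006
gripper_force: 0.0
{'clock': 3.35, 'tool_pos': [0.4315, -0.3582, 0.461], 'tcp_rot': [-3.1356, -0.0003, 0.7577], 'wrist_force': [0.3741, 0.3366, -0.62], 'finger_gap': 0.0006, 'joint_positions': [-0.8473, 0.1154, 1.1347, 0.0001, 1.8975, -0.0342]}
[-26.7, -17.2, 262.5] 0.011
[-26.7, -17.2, 362.5] 0.011
```

View pics/wrist1.png

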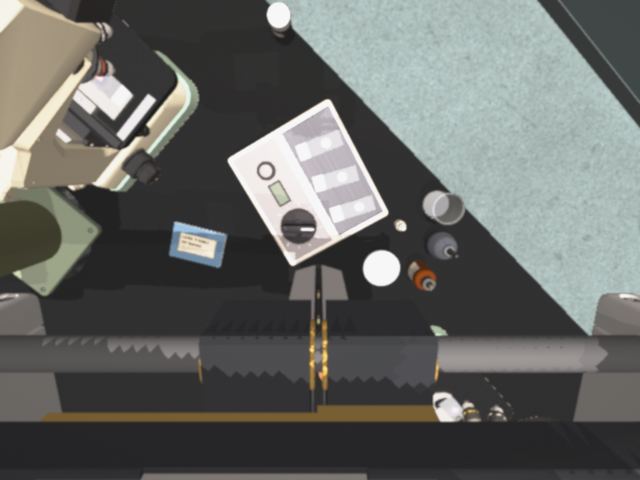

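The wrist view shows the hotplate clear below, dial at (298,226) with the white pointer end to the right, and the key at (266,170). The fingers are shut at (318,280).

```bash
python3 -m pendant '[[-1,-6,-4,60,0],[-1,-12,-8,120,0],[-1,-20,-12,180,0.01],[-1,-27,-17,240,0.01],[-1,-27,-17,290,0.01],[-1,-27,-17,310,0.01],[-1,-27,-17,310,0.01]]'
python3 - <<'E'
from plan import *
import cv2
show();
from scipy.spatial.transform import Rotation as R
s=manip.state();d=manip.snapshot("wrist");np.savez("wrist2.npz",**d);cv2.imwrite("pics/wrist2.png",d["img"])
T=np.eye(4);T[:3,:3]=R.from_euler("xyz",s["tcp_rot"]).as_matrix();T[:3,3]=s["tool_pos"];M=T@d["hand_eye"];np.save("M2.npy",M)
iM=np.linalg.inv(M)
for P in([.3718,-.3626,.083],[.4046,-.2575,.063]):
    c=iM@[*P,1];print((d["mtx"]@(c[:3]/c[2]))[:2])
E
```

```text
clock: 4.32
tool_pos: [0.4008, -0.3604, 0.1521]
tcp_rot: [-3.136, -0.001, 0.753]
wrist_force: [-0.8, 0.6, -0.5]
finger_gap: 0.0003
gripper_force: 0.0
{'clock': 4.325, 'tool_pos': [0.4008, -0.3604, 0.1521], 'tcp_rot': [-3.1359, -0.001, 0.753], 'wrist_force': [-0.7802, 0.6178, -0.4992], 'finger_gap': 0.0003, 'joint_positions': [-0.8934, 0.1852, 1.6823, 0.0006, 1.2799, -0.0757]}
[293.44530735 278.5997987 ]
[222.90732378 151.8331297 ]
```

View pics/wrist2.png

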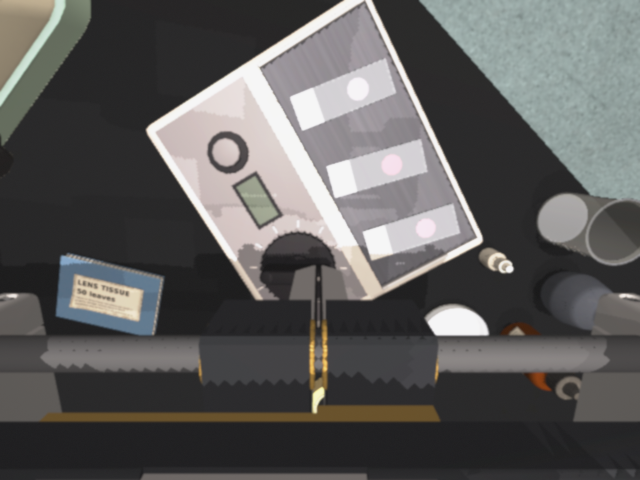

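The wrist view shows the key at (226,152), against a prediction of (223,152), so the views agree to within 3 mm. The skirt is around (298,260), partly behind the fingers, and the space around it is free.

```bash
cat >> plan.py <<'E'
C=np.array([.3722,-.3632]);u=lambda a:np.array([np.cos(np.radians(a)),np.sin(np.radians(a))])
def post(phi,h=.014,z=.068,r=.020):
    p=C+r*u(-47-phi)+h*u(43-phi);return (*p,z,43-phi)
E
python3 - <<'E'
from plan import *
rows([post(0,.022,.1),post(0,.022),post(0,.017)])
E
```

```text
[-0.4, 0.8, 54.0] 0.002
[-0.4, 0.8, 86.0] 0.002
[-5.4, 0.7, 86.0] 0.002
```

```bash
python3 -m pendant '[[-1,0,1,30,0],[-1,0,1,54,0],[-1,0,1,70,0],[-1,0,1,80,0],[-1,0,1,86,0],[-1,0,1,86,0],[-1,-2,1,86,0],[-1,-5,1,86,0],[-1,-5,1,86,0]]'
python3 - <<'E'
from plan import *
show();rows([post(f) for f in(0,3,6,9,12,15,18,21,24,27)])
E
```

```text
clock: 5.5
tool_pos: [0.3982, -0.3685, 0.0688]
tcp_rot: [3.141, 0.0, 0.749]
wrist_force: [-0.4, -0.7, -0.1]
finger_gap: 0.0007
gripper_force: 0.0
{'clock': 5.5, 'tool_pos': [0.3982, -0.3685, 0.0688], 'tcp_rot': [3.1409, 0.0001, 0.7493], 'wrist_force': [-0.3891, -0.7219, -0.1139], 'finger_gap': 0.0007, 'joint_positions': [-0.9062, 0.2915, 1.7435, -0.0, 1.1058, -0.0847]}
[-1.4, -1.6, 0.8] -0.001
[-2.5, -0.9, 0.8] 0.051
[-3.6, -0.2, 0.8] 0.104
[-4.7, 0.4, 0.8] 0.156
[-5.9, 0.9, 0.8] 0.208
[-7.1, 1.4, 0.8] 0.261
[-8.3, 1.8, 0.8] 0.313
[-9.5, 2.1, 0.8] 0.365
[-10.8, 2.4, 0.8] 0.418
[-12.0, 2.6, 0.8] 0.47
```

```bash
python3 -m pendant '[[-1,-1.4,-1.6,0.8,0],[-1,-2.5,-0.9,0.8,0.05],[-1,-3.6,-0.2,0.8,0.1],[-1,-4.7,0.4,0.8,0.16]]'
python3 -m pendant '[[-1,-1.2,0.5,0,0.05],[-1,-1.2,0.5,0,0.05]]'
python3 -m pendant '[[-1,-1.3,0.4,0,0.05],[-1,-2.5,0.8,0,0.1],[-1,-2.5,0.8,0,0.1]]'
cat > look.py <<'E'
import sys,cv2
from plan import *
import h
show();d=manip.snapshot("top");n=sys.argv[1];cv2.imwrite(f"pics/t{n}.png",cv2.resize(d["img"][220:345,200:380],None,fx=4.4,fy=4.4,interpolation=cv2.INTER_CUBIC))
d=manip.snapshot("scene");cv2.imwrite(f"pics/s{n}.png",cv2.resize(d["img"][190:350,180:390],None,fx=3.5,fy=3.5,interpolation=cv2.INTER_CUBIC))
E
python3 look.py 3
```

```text
clock: 6.0
tool_pos: [0.3974, -0.3704, 0.0683]
tcp_rot: [3.14, -0.005, 0.587]
wrist_force: [5.6, 3.6, 2.2]
finger_gap: 0.0001
gripper_force: 3.4
clock: 6.25
tool_pos: [0.396, -0.3727, 0.0683]
tcp_rot: [3.139, -0.002, 0.54]
wrist_force: [5.0, 1.1, -0.3]
finger_gap: 0.0002
gripper_force: 2.3
clock: 6.62
tool_pos: [0.3925, -0.375, 0.0678]
tcp_rot: [3.141, 0.0, 0.441]
wrist_force: [1.5, 0.3, 0.7]
finger_gap: 0.0001
gripper_force: 0.7
{'clock': 6.625, 'tool_pos': [0.3925, -0.375, 0.0678], 'tcp_rot': [3.1409, 0.0003, 0.4407], 'wrist_force': [1.4682, 0.2865, 0.7308], 'finger_gap': 0.0001, 'joint_positions': [-0.9217, 0.2937, 1.7431, -0.0005, 1.1041, 0.2086]}
```

View pics/s3.png

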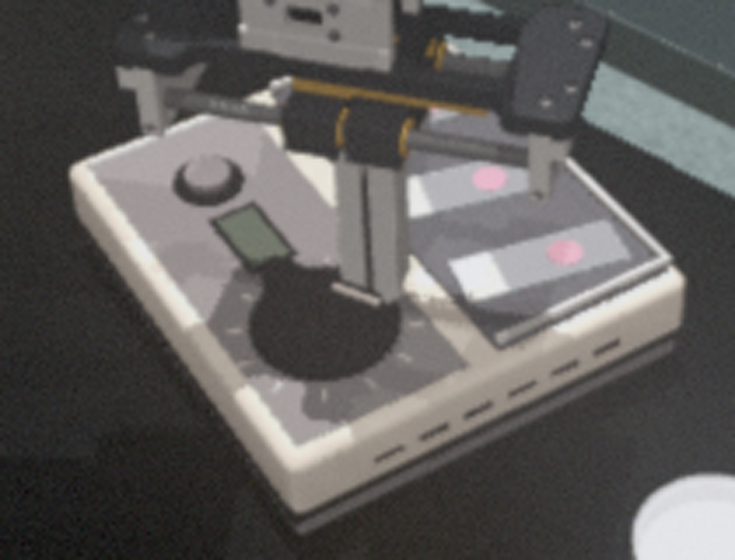

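The finger lies flat against the bar beside the pointer, whose white line is at (356,293). Contact peaked at about 6 N, and nothing else is touched.

Run:
```python
from plan import *
rows([post(f) for f in(18,21,24,27,30,33,36,39,42,45,48)])
```

```text
[0.5, 0.8, -0.2] 0.004
[-0.6, 1.5, -0.2] 0.057
[-1.7, 2.2, -0.2] 0.109
[-2.8, 2.8, -0.2] 0.161
[-4.0, 3.3, -0.2] 0.214
[-5.2, 3.7, -0.2] 0.266
[-6.4, 4.1, -0.2] 0.318
[-7.6, 4.5, -0.2] 0.371
[-8.9, 4.8, -0.2] 0.423
[-10.1, 5.0, -0.2] 0.476
[-11.4, 5.1, -0.2] 0.528
```

```bash
python3 -m pendant '[[-1,-0.6,1.5,0,0.057],[-1,-1.7,2.2,0,0.11],[-1,-2.8,2.8,0,0.16],[-1,-4,3.3,0,0.21]]'
python3 -m pendant '[[-1,-1.1,0.7,0,0.05],[-1,-2.2,1.4,0,0.1],[-1,-3.3,2,0,0.155]]'
python3 -m pendant '[[-1,-1.1,0.7,0,0.05],[-1,-2.2,1.4,0,0.1],[-1,-2.2,1.4,0,0.1]]'
python3 - <<'E'
from plan import *
show()
rows([post(f) for f in range(48,90,3)])
E
```

```text
clock: 7.22
tool_pos: [0.3908, -0.3779, 0.0675]
tcp_rot: [-3.139, -0.002, 0.228]
wrist_force: [4.8, 3.5, 2.7]
finger_gap: 0.0004
gripper_force: 2.3
clock: 7.6
tool_pos: [0.3888, -0.3804, 0.0675]
tcp_rot: [-3.139, -0.002, 0.074]
wrist_force: [4.9, 2.6, -0.2]
finger_gap: 0.0001
gripper_force: 2.4
clock: 7.98
tool_pos: [0.3849, -0.3831, 0.0674]
tcp_rot: [-3.141, 0.002, -0.024]
wrist_force: [-0.1, 0.8, 0.3]
finger_gap: 0.0007
gripper_force: 0.0
{'clock': 7.975, 'tool_pos': [0.3849, -0.3831, 0.0674], 'tcp_rot': [-3.141, 0.0015, -0.0236], 'wrist_force': [-0.1422, 0.7518, 0.3305], 'finger_gap': 0.0007, 'joint_positions': [-0.9419, 0.2961, 1.741, -0.0009, 1.1058, 0.6529]}
[-0.5, 1.3, -0.6] 0.064
[-1.6, 1.9, -0.6] 0.116
[-2.7, 2.5, -0.6] 0.168
[-3.9, 3.0, -0.6] 0.221
[-5.1, 3.4, -0.6] 0.273
[-6.3, 3.8, -0.6] 0.325
[-7.6, 4.2, -0.6] 0.378
[-8.8, 4.4, -0.6] 0.43
[-10.1, 4.6, -0.6] 0.483
[-11.3, 4.7, -0.6] 0.535
[-12.6, 4.8, -0.6] 0.587
[-13.9, 4.8, -0.6] 0.64
[-15.2, 4.7, -0.6] 0.692
[-16.4, 4.6, -0.6] 0.744
```

```bash
python3 -m pendant '[[-1,-0.5,1.3,-0.5,0.06],[-1,-1.6,1.9,-0.5,0.115],[-1,-2.7,2.5,-0.5,0.17],[-1,-3.9,3,-0.5,0.22],[-1,-5.1,3.4,-0.5,0.27],[-1,-6.3,3.8,-0.5,0.325],[-1,-7.6,4.2,-0.5,0.38],[-1,-8.8,4.4,-0.5,0.43]]'
python3 -m pendant '[[-1,-1.1,0.7,0,0.05],[-1,-2.2,1.4,0,0.105],[-1,-2.2,1.4,0,0.105]]'
python3 look.py 4
python3 - <<'E'
from plan import *
rows([post(f) for f in range(75,115,3)])
E
```

```text
clock: 8.98
tool_pos: [0.378, -0.3875, 0.0679]
tcp_rot: [-3.14, -0.003, -0.456]
wrist_force: [5.6, 0.1, -2.3]
finger_gap: 0.0002
gripper_force: 2.5
clock: 9.35
tool_pos: [0.3737, -0.3879, 0.0679]
tcp_rot: [3.141, 0.001, -0.559]
wrist_force: [0.3, -0.2, -0.6]
finger_gap: 0.0005
gripper_force: 0.2
{'clock': 9.35, 'tool_pos': [0.3737, -0.3879, 0.0679], 'tcp_rot': [3.1414, 0.0007, -0.5586], 'wrist_force': [0.3446, -0.2025, -0.5838], 'finger_gap': 0.0005, 'joint_positions': [-0.9645, 0.2864, 1.7526, -0.0005, 1.1031, 1.1651]}
[0.2, -0.4, -0.2] -0.0
[-0.9, 0.3, -0.2] 0.052
[-2.0, 1.0, -0.2] 0.105
[-3.1, 1.6, -0.2] 0.157
[-4.3, 2.1, -0.2] 0.209
[-5.4, 2.6, -0.2] 0.262
[-6.7, 3.0, -0.2] 0.314
[-7.9, 3.3, -0.2] 0.367
[-9.1, 3.6, -0.2] 0.419
[-10.4, 3.8, -0.2] 0.471
[-11.7, 3.9, -0.2] 0.524
[-12.9, 4.0, -0.2] 0.576
[-14.2, 4.0, -0.2] 0.628
[-15.5, 4.0, -0.2] 0.681
```

View pics/s4.png

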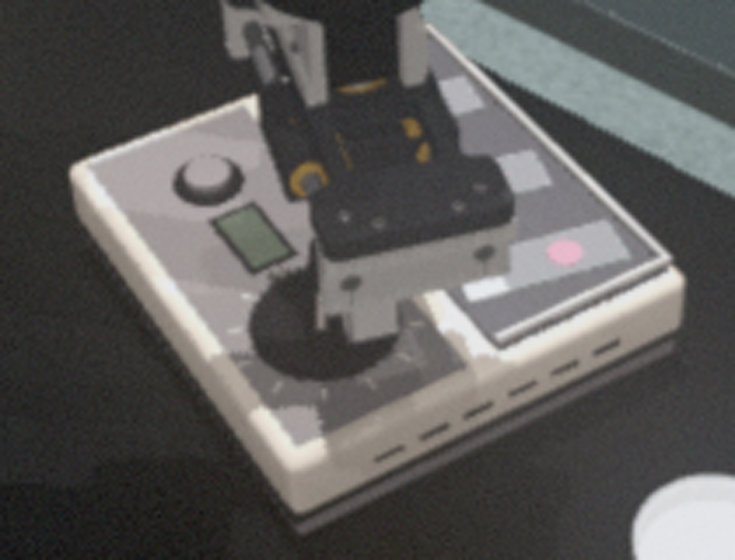

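The hotplate is unmoved. The finger stands on the dial at (370,315) with no load, and the bar is hidden behind it. This fits the third snap.

```bash
python3 -m pendant '[[-1,-0.9,0.3,0,0.05],[-1,-2,1,0,0.105],[-1,-3.1,1.6,0,0.16],[-1,-4.3,2.1,0,0.21],[-1,-5.4,2.6,0,0.26],[-1,-6.7,3,0,0.314],[-1,-7.9,3.3,0,0.367],[-1,-9.1,3.6,0,0.42]]'
python3 -m pendant '[[-1,-1.1,0.7,0,0.05],[-1,-1.1,0.7,0,0.05]]'
python3 -m pendant '[[-1,-1.1,0.7,0,0.05],[-1,-2.2,1.4,0,0.105],[-1,-2.2,1.4,0,0.105]]'
python3 - <<'E'
from plan import *
show()
E
```

```text
clock: 10.45
tool_pos: [0.366, -0.3882, 0.0685]
tcp_rot: [-3.141, -0.006, -0.981]
wrist_force: [4.9, -3.1, -4.4]
finger_gap: 0.0004
gripper_force: 3.1
clock: 10.7
tool_pos: [0.3637, -0.387, 0.0684]
tcp_rot: [3.141, -0.003, -1.029]
wrist_force: [3.2, -2.9, -3.3]
finger_gap: 0.0002
gripper_force: 2.1
clock: 11.08
tool_pos: [0.36, -0.3841, 0.068]
tcp_rot: [3.141, 0.002, -1.134]
wrist_force: [-0.2, -1.1, -0.5]
finger_gap: 0.0003
gripper_force: 0.3
{'clock': 11.075, 'tool_pos': [0.36, -0.3841, 0.068], 'tcp_rot': [3.1405, 0.0018, -1.1336], 'wrist_force': [-0.177, -1.0751, -0.5112], 'finger_gap': 0.0003, 'joint_positions': [-0.9817, 0.264, 1.7817, -0.0009, 1.0979, 1.7231]}
```

```bash
python3 -m pendant '[[-1,2,0,0,0],[-1,4,0,0,0],[-1,4,0,-10,0],[-1,4,0,-40,0],[-1,4,0,-90,0],[-1,4,0,-130,0]]'
python3 - <<'E'
from plan import *
show();rows([(.4056,-.2585,.2,-17),(.4056,-.2585,.08,-17)])
E
```

```text
clock: 11.82
tool_pos: [0.3628, -0.3885, 0.2008]
tcp_rot: [-3.141, -0.002, -1.135]
wrist_force: [0.4, -0.8, 0.7]
finger_gap: 0.0003
gripper_force: 0.0
{'clock': 11.825, 'tool_pos': [0.3628, -0.3885, 0.2008], 'tcp_rot': [-3.1413, -0.0019, -1.1349], 'wrist_force': [0.3923, -0.8101, 0.7322], 'finger_gap': 0.0003, 'joint_positions': [-0.9824, 0.117, 1.6548, -0.0, 1.3679, 1.7233]}
[-99.8, -93.7, 0.8] -0.838
[-99.8, -93.7, 120.8] -0.838
```

```bash
python3 -m pendant '[[-1,-25,-23,0,-0.15],[-1,-50,-47,0,-0.3],[-1,-75,-70,0,-0.45],[-1,-100,-94,0,-0.6],[-1,-100,-94,0,-0.72],[-1,-100,-94,0,-0.84],[-1,-100,-94,0,-0.84]]'
python3 look.py 5
python3 - <<'E'
from plan import *
rows([(.4056,-.2585,.07,-17)])
from scipy.spatial.transform import Rotation as R
import cv2
s=manip.state();d=manip.snapshot("wrist");cv2.imwrite("pics/wrist5.png",d["img"])
T=np.eye(4);T[:3,:3]=R.from_euler("xyz",s["tcp_rot"]).as_matrix();T[:3,3]=s["tool_pos"];iM=np.linalg.inv(T@d["hand_eye"])
for P in([.3722,-.3632,.083],[.4056,-.2585,.063]):
    c=iM@[*P,1];print((d["mtx"]@(c[:3]/c[2]))[:2])
E
```

```text
clock: 12.7
tool_pos: [0.4057, -0.2577, 0.1988]
tcp_rot: [3.141, -0.001, -0.296]
wrist_force: [0.1, 1.1, -0.7]
finger_gap: 0.0005
gripper_force: 0.0
{'clock': 12.7, 'tool_pos': [0.4057, -0.2577, 0.1988], 'tcp_rot': [3.1412, -0.0007, -0.296], 'wrist_force': [0.0515, 1.0895, -0.6857], 'finger_gap': 0.0005, 'joint_positions': [-0.7461, 0.0087, 1.7739, -0.0, 1.3582, 1.1207]}
[0.2, 0.6, 128.6] -0.0
[440.9169996  239.02974918]
[318.39164458 232.92552789]
```

View pics/s5.png

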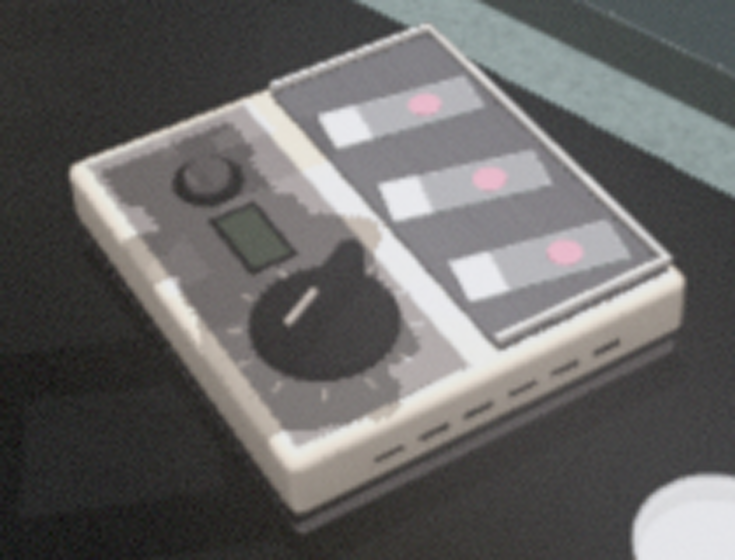

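View pics/t5.png

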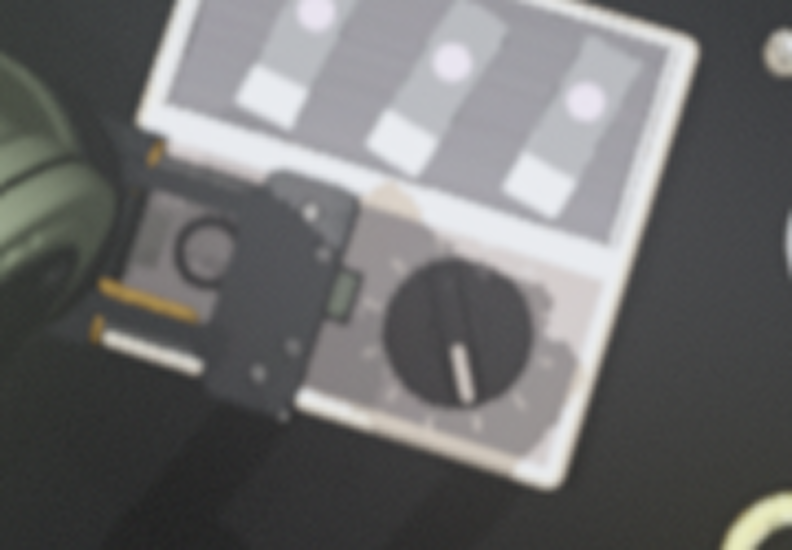

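The pointer now lies from (458,348) to (467,400) in the top crop, a heading of about -170° against the -167° expected for exactly four clicks. The hotplate and slides are unmoved. Next is the key.

```bash
python3 -m pendant '[[-1,0,0,50,0],[-1,0,0,95,0],[-1,0,0,120,0],[-1,0,0,129,0],[-1,0,0,129,0]]'
python3 -m pendant '[[-1,0,0,2,0],[-1,0,0,4,0],[-1,0,0,6,0],[-1,0,0,7,0],[-1,0,0,7,0]]'
python3 -m pendant '[[-1,0,0,1,0],[-1,0,0,1,0]]'
```

```text
clock: 13.48
tool_pos: [0.4056, -0.258, 0.0692]
tcp_rot: [-3.141, 0.0, -0.296]
wrist_force: [0.5, 0.2, 0.3]
finger_gap: 0.0005
gripper_force: 0.0
clock: 14.1
tool_pos: [0.4059, -0.2581, 0.0625]
tcp_rot: [3.141, -0.001, -0.295]
wrist_force: [-0.1, -1.3, 2.3]
finger_gap: -0.0002
gripper_force: 1.0
clock: 14.35
tool_pos: [0.4059, -0.2581, 0.0614]
tcp_rot: [3.141, -0.001, -0.295]
wrist_force: [0.1, -0.6, 2.5]
finger_gap: 0.0005
gripper_force: 1.5
```

```bash
python3 -m pendant '[[-1,0,0,0.7,0],[-1,0,0,1.2,0],[-1,0,0,1.2,0]]'
python3 -m pendant '[[-1,0,0,0.7,0],[-1,0,0,0.7,0],[-1,0,0,0.7,0]]'
```

```text
clock: 14.72
tool_pos: [0.4059, -0.2581, 0.0602]
tcp_rot: [3.141, -0.001, -0.295]
wrist_force: [-0.1, -0.1, 3.7]
finger_gap: 0.0006
gripper_force: 2.3
clock: 15.1
tool_pos: [0.4059, -0.2581, 0.0602]
tcp_rot: [3.141, -0.001, -0.295]
wrist_force: [-1.3, 1.0, 9.5]
finger_gap: 0.0003
gripper_force: 4.4
```

The key bottomed out: 9.5 N with no further travel, at 60.2 mm. Release and retreat.

```bash
python3 -m pendant '[[-1,0,0,-3,0],[-1,0,0,-8,0],[-1,0,0,-40,0],[-1,0,0,-90,0],[-1,0,0,-150,0],[-1,0,0,-200,0],[-1,0,0,-200,0],[-1,0,0,-200,0]]'
python3 look.py 6
```

```text
clock: 16.1
tool_pos: [0.4048, -0.2571, 0.258]
tcp_rot: [-3.141, 0.002, -0.295]
wrist_force: [0.6, 0.1, -0.0]
finger_gap: 0.0004
gripper_force: 0.0
{'clock': 16.1, 'tool_pos': [0.4048, -0.2571, 0.258], 'tcp_rot': [-3.1405, 0.0023, -0.2952], 'wrist_force': [0.6307, 0.1462, -0.0016], 'finger_gap': 0.0004, 'joint_positions': [-0.7465, -0.0369, 1.6956, -0.0001, 1.4855, 1.1194]}
```

View pics/s6.png

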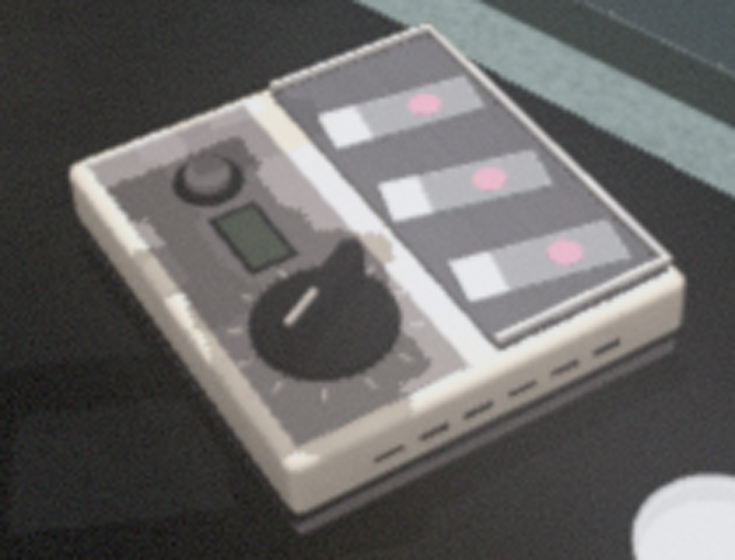

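The key is back up at (208,175), the dial pointer is unchanged at (300,305), and everything else is in place.

```bash
python3 -c "
from station import manip
print(manip.close_job())"
```

```text
the job is handed in; nothing more can be done
None
```

I turned the dial four clicks clockwise, pressed the confirm key fully down and let it go, and saw nothing disturbed in the hotplate views; the job is handed in, but no verdict came back.

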